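# Dress the chocolate tasting counter

### The arm

A 7-joint arm with a two-finger parallel gripper is mounted at the origin on the work surface. World frame = base frame: x ahead of the robot, y to its left, z up, the work surface at z = 0. Lengths are in m, angles in rad, forces in N, time in s.
With the tool pointing down it reaches from about 0.35 to 0.9 m from the base axis. Payload 8.1 kg.
Tool frame: the origin (TCP) lies where the fingers leave the gripper's body, on its centre line; the fingertips stand 66 mm ahead of it and the grasp point (between the pads) lies 47 mm ahead of it; z points along the fingers, y is the line along which they close (so a half turn about z gives the same grasp; the last joint's range is limited). The gripper opens to 92 mm and grips with 3 to 60 N. Pads are 19 mm wide; open, the fingers measure 130 mm over their backs; the gripper's body (75 mm by 190 mm) begins 47 mm behind the grasp point.
Start: joints at [-1.214, 0.434, 0.025, 1.573, -0.012, 1.134, -0.075], TCP at [0.277, 0.56, 0.292] pointing down, gripper open.
Joint ranges: [-2.62, 2.62], [-0.44, 2.09], [-1.27, 1.32], [0.08, 2.57], [-1.32, 4.46], [0.12, 2], [-2.74, 2.74]. Speed limits (rad/s): [2.22, 2.22, 3.01, 3.01, 3.14, 3.14, 3.14].

### API

Orientations are given as a rotation vector (axis times angle).
In Python, from cell import arm gives the robot as it stands.
- The arm moves only by the tool send_rows, never from a script. Its argument "motion" is text: rows parted by semicolons, each of 7 numbers parted by spaces: the closure, from 0 (fully open) to 1 (shut), then the shift along the world's x, y, z in m, then the turn, a rotation vector about the world's x, y, z in degrees. A call has 1 to 5 rows; each row shifts and turns the commanded pose from where the row before left it; what a row does not reach is not made up. A row lasts 1/8 s, in which the tool goes at most 62.5 mm and 10.7 degrees, less where a joint would pass 70% of its speed; a pose out of reach is approached as far as the arm can. A call is refused whole if a number of a shift passes 0.0625 or a number of a turn 10.7, either way. A call with a gripper value outside its range is refused whole. The fingers move at their own pace and stop on an object; "force" is the grip in N (left out, the last holds). Time passes only in rows, so rows that do not move let the fingers close. It gives the time, the measured TCP pose, the force, the opening and the grip force at its end, in the units of the state.
- arm.observe(): the state, without advancing time (a new reading comes with each control period).
- arm.get_image(name): name is "scene" or "top" or "wrist"; returns (picture, depth): 480x640x3 uint8, blue, green, red; 480x640 float32, m along the optical axis (not along the pixel's ray), 0 where there is no reading.
- arm.camera_model(name): a dict with "fx", "fy", "cx", "cy" (pixels), "view" (4x4, takes a point from world to camera coordinates). Camera axes: x right, y down, z forward; pixel columns grow to the right and rows downward; lengths in m; the calibration is good to about 2 mm. The wrist camera is an equidistant fisheye: a pixel r from the principal point sees the ray r / f radians off the axis. A picture is of the moment at which its call begins: read the wrist's pose just before it. camera_model takes no time and is no camera call; for the wrist camera it gives the pose at the moment of the call.
- arm.sign_off(): hands the job in; it is judged then, once.
The state is a dict: "clock": time; "joints": joint angles; "dq": joint speeds; "joint_efforts": joint torques, N m; "position": TCP position; "ee_rot": TCP orientation; "force": force on the tool from outside, world axes, zero at the start; "ft_torque": the same for the moment, N m; "width": opening from 0.0 (shut) to 1.0 (fully open); "gripper_force": force on a finger pad.
Only numpy, scipy, OpenCV 4.12 (cv2) and the standard library are available. Lean on these libraries where they do the work, as an engineer would, in place of code of your own. Each camera call takes 0.05 s, during which the arm holds its last target. There are 200 camera calls.

### The job

Set out the chocolates for tasting (left, right, front and back as seen from the robot; front is the side nearer to it): on the wooden board lay the square tablet in the middle of the front half, squared to the board, and the long bar behind it in the middle of the back half, parallel to the board's back edge, then stand the dome with the nut on top of the tablet, in its middle. Stand the tall round chocolate in the middle of whichever grey plate is on the left, and lay the flat round medallion in the middle of the plate on the right. Leave the amber jar and the white cup standing where they are.

Things in the scene. Friction and masses are not known exactly. Their poses are not given: they have to be found in the camera images.
- tablet: Square chocolate tablet, 50 x 50 x 12 mm, its flat top divided into four squares by 3 mm wide grooves. x and y along its sides. Loose, dark brown; origin at the centre of its underside, z up. At the start its sides are within 0.5 rad of the robot's x and y.
- bar: Long chocolate finger bar, 70 x 22 x 16 mm, its x along the 70 mm length. Loose, dark brown; origin at the centre of its underside, z up.
- dome: Dome-shaped bonbon with a small pale nut on top: round, 34 mm in diameter with upright sides for the lowest 12 mm, then rounded, 24 mm tall (nut to 30 mm). Loose, dark brown; origin at the centre of its underside, z up.
- medallion: Flat round chocolate medallion, a disc 44 mm in diameter and 12 mm thick. Loose, dark brown; origin at the centre of its underside, z up.
- barrel: Tall round chocolate, an upright cylinder 30 mm in diameter and 34 mm tall. Loose, dark brown; origin at the centre of its underside, z up.
- board: Rectangular light wooden serving board, 130 mm from front to back (its x, pointing away from the robot) by 150 mm wide (its y, pointing left), flat top 12 mm above the counter. Fixed, turned up to 0.2 rad, in one row with the plates, in any order; origin at the centre of its underside. Its front half is at x < 0, its back half at x > 0.
- plate_a: One of two identical low round grey stoneware plates, 100 mm across, with a flat solid top 18 mm above the counter (no rim, no hollow). Fixed; origin at the centre of its underside, z up, its x and y along the robot's. Which of the two is on the left varies: compare their positions.
- plate_b: One of two identical low round grey stoneware plates, 100 mm across, with a flat solid top 18 mm above the counter (no rim, no hollow). Fixed; origin at the centre of its underside, z up, its x and y along the robot's. Which of the two is on the left varies: compare their positions.
- jar: Bystander: small closed amber glass jar with a steel lid, 44 mm in diameter, 62 mm tall, loose, 160 g; origin at the centre of its underside. It stands in the row of chocolates, its centre at least 95 mm from theirs, and must not be disturbed. Other things near by (bowl, paper cases, spreader) are under 45 mm tall, outside the rows; a taller crate and tub stand at the sides and back.
- ramekin: Bystander: small empty white ceramic cup, 60 mm across the rim, 35 mm tall, loose, 150 g; origin at the centre of its underside. It stands in the row of chocolates, its centre at least 95 mm from theirs, and must not be disturbed.
Mind the look-alikes: they are no part of the job. What is shaped like the barrel but pink or turquoise is not meant. What is shaped like the tablet but turquoise is not meant.

How it is judged:
By the outcome, as a careful person would: the job done as asked, in the order asked, and still so for the second after the job is handed in, with the robot touching nothing.
It also fails if it takes over 128 s, if anything falls off the work surface, if the arm or the gripper's body presses on something with over 40 N, if the wrist force passes 120 N, or if a joint passes its speed limit or range.

## Working session

There is one attempt and no reset: what is moved stays moved. The work goes in short steps, Python scripts to look and compute and a tool call to move; the robot and the scene stay as the last step left them, time stands still between calls to the robot, and variables do not carry over. Pictures are saved under pics/ and viewed, at most 14 in all, crops included, and the job is handed in when it is done.

Besides the shell and the picture viewer there is one more tool, called by a JSON object that holds its "op" and its "data". send_rows: Moves the arm, as the interface text tells. Its arguments: {"type":"object","properties":{"motion":{"type":"string"},"force":{"type":"number"}},"required":["motion"]}

```bash
ls; mkdir -p pics
python3 - <<'E'
from cell import arm
import cv2,numpy as np
s=arm.observe();print(s)
for n in("scene","top"):
    im,d=arm.get_image(n);cv2.imwrite(f"pics/{n}0.png",im);np.savez(f"{n}0.npz",im=im,d=d)
    m=arm.camera_model(n);print(n,{k:np.round(v,3).tolist() for k,v in m.items()})
    print((d>0).mean())
E
```

```text
pics
{'clock': 0.0, 'joints': array([-1.21362771,  0.43521289,  0.02496359,  1.57410338, -0.01163686,
        1.1339836 , -0.07511846]), 'dq': array([-6.22281380e-04,  2.04208293e-05, -5.07412989e-04,  1.42303310e-03,
       -1.97891649e-03, -1.06470905e-03,  3.05081112e-03]), 'joint_efforts': array([-7.13334953e-05, -6.67830133e+01,  9.84874740e-01, -3.14446700e+01,
       -6.05545985e-02,  4.28261643e-02,  1.53327533e-04]), 'position': array([0.27718551, 0.55971533, 0.2914486 ]), 'ee_rot': array([-7.15946642e-01, -3.05866427e+00,  2.42120159e-03]), 'force': array([ 1.03692309, -0.44583508,  1.02106947]), 'ft_torque': array([0.03005046, 0.00088654, 0.0575996 ]), 'gripper_force': 0.0, 'width': 0.9979453945508175}
scene {'fx': 439.478, 'fy': 439.478, 'cx': 321.449, 'cy': 238.564, 'view': [[-0.888, 0.46, -0.009, 0.446], [0.298, 0.559, -0.774, -0.109], [-0.352, -0.69, -0.633, 1.062], [0.0, 0.0, 0.0, 1.0]]}
0.996064453125
top {'fx': 469.02, 'fy': 469.02, 'cx': 314.922, 'cy': 241.89, 'view': [[-0.028, -0.999, 0.018, 0.002], [-0.985, 0.024, -0.17, 0.481], [0.169, -0.022, -0.985, 0.957], [0.0, 0.0, 0.0, 1.0]]}
0.99609375
```

View pics/top0.png

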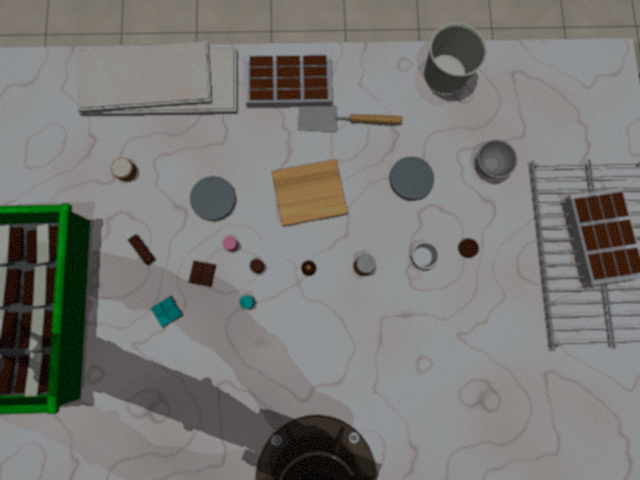

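View pics/scene0.png

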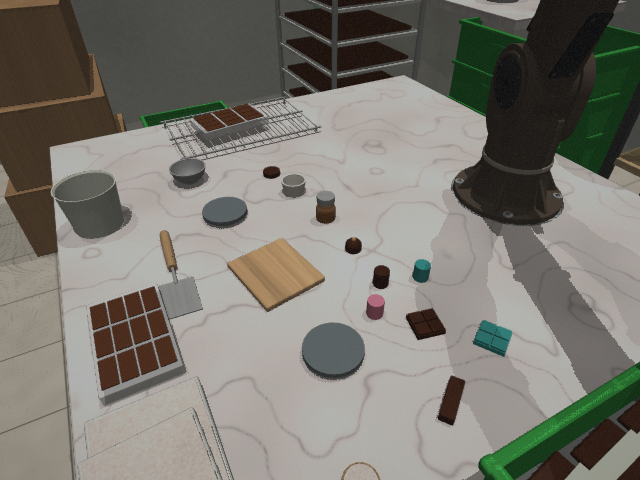

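The top view shows bar (141,249), tablet (203,273), barrel (257,266), dome (309,268), jar (364,264), cup (424,256) and medallion (468,247). The plates are at (213,198) on the left and (411,178) on the right, with the board at (310,192).
Barrel candidates are brown (257,266), pink (231,243) and turquoise (247,302); only the brown one fits. Tablet candidates are brown (203,273) and turquoise (166,311); the brown one fits. I'll confirm both in a crop and measure.

```bash
cat > h.py <<'E'
import numpy as np,cv2
from cell import arm
def cloud(d,m):
    v,u=np.mgrid[:480,:640].astype(float)
    c=np.stack([(u-m["cx"])/m["fx"]*d,(v-m["cy"])/m["fy"]*d,d],-1)
    V=np.array(m["view"]);return (c-V[:3,3])@V[:3,:3]   # R^T (c-t)
def proj(p,m):
    V=np.array(m["view"]);c=V[:3,:3]@p+V[:3,3];return m["fx"]*c[0]/c[2]+m["cx"],m["fy"]*c[1]/c[2]+m["cy"]
def plane(uv,z,m):
    V=np.array(m["view"]);R=V[:3,:3];o=-R.T@V[:3,3]
    uv=np.atleast_2d(uv).astype(float)
    r=np.c_[(uv[:,0]-m["cx"])/m["fx"],(uv[:,1]-m["cy"])/m["fy"],np.ones(len(uv))]@R
    return o+r*((z-o[2])/r[:,2])[:,None]
E
python3 - <<'E'
from h import *
obj={"bar":(141,249,.016),"tablet":(203,273,.012),"barrel":(257,266,.034),"dome":(309,268,.024),"jar":(364,264,.062),"ram":(424,256,.035),"med":(468,247,.012),"plL":(213,198,.018),"plR":(411,178,.018),"board":(310,192,.012)}
M={n:arm.camera_model(n) for n in("top","scene")};Z={n:np.load(n+"0.npz") for n in M}
W={n:cloud(Z[n]["d"],M[n]) for n in M}
im=Z["top"]["im"]; cv2.imwrite("pics/crop.png",cv2.resize(im[225:325,115:335],None,fx=3.5,fy=3.5,interpolation=cv2.INTER_CUBIC))
# counter level
for n in M: 
    w=W[n];s=(abs(w[...,0]-.5)<.2)&(abs(w[...,1])<.35);print(n,"z pct",np.round(np.percentile(w[s][:,2],[5,25,50,75,90]),4))
for k,(u,v,h) in obj.items():
    g=W["top"][v,u]
    for n in M:
        w=W[n];r=.1 if k[0]in"pb" and k not in("bar","barrel") else .045
        s=(np.hypot(w[...,0]-g[0],w[...,1]-g[1])<r)&(w[...,2]>max(.006,h*.6))
        # largest component containing nearest
        nl,lab,st,ce=cv2.connectedComponentsWithStats(s.astype(np.uint8))
        if nl<2: print(k,n,"none");continue
        b=1+np.argmax(st[1:,4]);q=w[lab==b]
        t=q[q[:,2]>np.percentile(q[:,2],60)-.003]
        (c,sz,a)=cv2.minAreaRect(t[:,:2].astype(np.float32))
        print(k,n,"ztop",np.round(np.median(t[:,2]),4),"c",np.round(c,4),"sz",np.round(sz,4),"a",round(a,1),"mean",np.round(t.mean(0)[:2],4),len(t))
E
```

```text
top z pct [-0.0029 -0.001   0.0005  0.0027  0.015 ]
scene z pct [-0.0004  0.0007  0.0015  0.003   0.0158]
bar top ztop 0.0162 c [0.4803 0.3686] sz [0.0694 0.0219] a 35.9 mean [0.4805 0.3682] 297
bar scene ztop 0.0168 c [0.4816 0.3671] sz [0.0714 0.022 ] a 36.5 mean [0.4827 0.3679] 689
tablet top ztop 0.012 c [0.4246 0.2367] sz [0.05   0.0492] a 75.9 mean [0.4247 0.2369] 427
tablet scene ztop 0.0128 c [0.4257 0.2354] sz [0.0506 0.0499] a 78.7 mean [0.4264 0.2358] 638
barrel top ztop 0.0343 c [0.4361 0.1172] sz [0.0274 0.0284] a 41.9 mean [0.4364 0.1168] 144
barrel scene ztop 0.0349 c [0.4371 0.1147] sz [0.0308 0.0276] a 57.0 mean [0.4378 0.116 ] 163
dome top ztop 0.0226 c [0.4313 0.0067] sz [0.0277 0.026 ] a 23.8 mean [0.4303 0.0059] 121
dome scene ztop 0.0238 c [0.4328 0.0059] sz [0.026  0.0244] a 60.6 mean [0.4333 0.0076] 92
jar top ztop 0.062 c [ 0.4326 -0.1125] sz [0.0374 0.0381] a 87.2 mean [ 0.4316 -0.113 ] 266
jar scene ztop 0.0631 c [ 0.4325 -0.1139] sz [0.0399 0.0369] a 62.9 mean [ 0.4331 -0.113 ] 170
ram top ztop 0.0344 c [ 0.45  -0.245] sz [0.0583 0.0565] a 89.9 mean [ 0.44
[... 160 characters left out ...]
 0.0407] a 88.1 mean [ 0.4662 -0.3484] 284
med scene ztop 0.0135 c [ 0.4672 -0.3519] sz [0.0444 0.0414] a 88.0 mean [ 0.4669 -0.3494] 127
plL top ztop 0.0184 c [0.591  0.2142] sz [0.0972 0.0985] a 14.6 mean [0.5907 0.2144] 1418
plL scene ztop 0.019 c [0.5916 0.2121] sz [0.0998 0.0987] a 19.8 mean [0.5929 0.2148] 2606
plR top ztop 0.018 c [ 0.6277 -0.2316] sz [0.0971 0.0998] a 44.7 mean [ 0.6273 -0.2314] 1373
plR scene ztop 0.0194 c [ 0.6277 -0.2335] sz [0.0989 0.0993] a 23.7 mean [ 0.6292 -0.2304] 924
board top ztop 0.0121 c [ 6.014e-01 -4.000e-04] sz [0.1303 0.1498] a 9.7 mean [0.6004 0.    ] 3392
board scene ztop 0.0132 c [ 0.6022 -0.0022] sz [0.1312 0.1512] a 9.4 mean [0.6043 0.0034] 3632
```

View pics/crop.png

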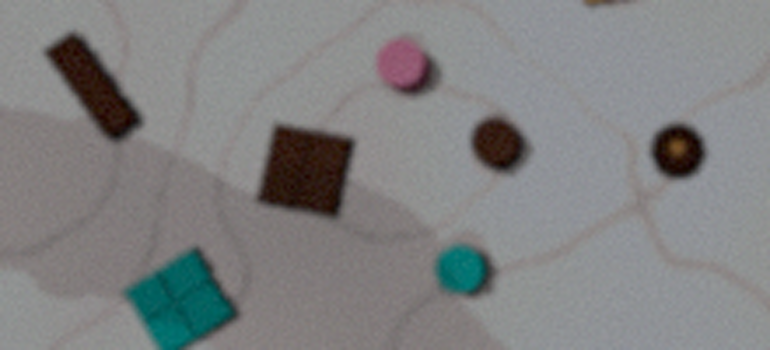

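The crop shows the brown tablet, brown barrel, dome and bar as named; the pink and turquoise pieces are look-alikes. Both views agree to about 2 mm, so I'm moving to hover over the tablet.

{"op": "send_rows", "data": {"motion": "0 0.0185 -0.0405 0 0 0 -9.4;0 0.0185 -0.0405 0 0 0 -9.4;0 0.0185 -0.0405 0 0 0 -9.4;0 0.0185 -0.0405 0 0 0 -9.4;0 0.0185 -0.0405 0 0 0 -9.4"}}

```text
clock: 0.72
position: [0.3702, 0.356, 0.292]
ee_rot: [-1.883, -2.515, 0.001]
force: [0.6, -0.2, -0.2]
width: 1.001
gripper_force: 0.0
```

{"op": "send_rows", "data": {"motion": "0 0.0185 -0.0405 -0.025 0 0 -9.4;0 0.0185 -0.0405 -0.025 0 0 -9.4;0 0.0185 -0.0405 -0.025 0 0 -9.4;0 0 0 0 0 0 0;0 0 0 0 0 0 0"}}

```text
clock: 1.35
position: [0.4252, 0.2366, 0.2173]
ee_rot: [-2.432, -1.988, 0.0]
force: [0.8, 0.8, 0.1]
width: 0.998
gripper_force: 0.0
```

```bash
cat >> h.py <<'E'
from scipy.spatial.transform import Rotation as Ro
def st():
    s=arm.observe();R=Ro.from_rotvec(s["ee_rot"]).as_matrix()
    print("t",round(s["clock"],2),"p",np.round(s["position"],4),"yaw(close)",round(np.degrees(np.arctan2(R[1,1],R[0,1])),2),"tilt",np.round(R[:,2],3),"w",round(s["width"]*92,1),"gf",round(s["gripper_force"],1),"j",np.round(s["joints"],2))
    return s
def wray(uv,z,m):
    V=np.array(m["view"]);R=V[:3,:3];o=-R.T@V[:3,3]
    uv=np.atleast_2d(uv).astype(float);d=uv-[m["cx"],m["cy"]];r=np.hypot(d[:,0],d[:,1])+1e-9;th=r/m["fx"]
    q=np.c_[d/r[:,None]*np.sin(th)[:,None],np.cos(th)]@R
    return o+q*((z-o[2])/q[:,2])[:,None]
def wlook(name):
    m=arm.camera_model("wrist");im,d=arm.get_image("wrist");cv2.imwrite(f"pics/{name}.png",im);np.savez(name+".npz",im=im,d=d);return im,d,m
E
python3 - <<'E'
from h import *
st();im,d,m=wlook("w1");print(m["fx"],m["cx"],m["cy"],np.round(m["view"],3).tolist())
E
```

```text
t 1.35 p [0.4252 0.2366 0.2173] yaw(close) -11.48 tilt [-0.  0. -1.] w 91.8 gf 0.0 j [-0.92  0.3   0.38  2.02 -0.15  0.84 -0.66]
371.64829954431775 322.29493741601976 239.588916637855 [[0.98, -0.199, 0.001, -0.369], [-0.192, -0.947, 0.258, 0.292], [-0.051, -0.253, -0.966, 0.398], [0.0, 0.0, 0.0, 1.0]]
```

View pics/w1.png

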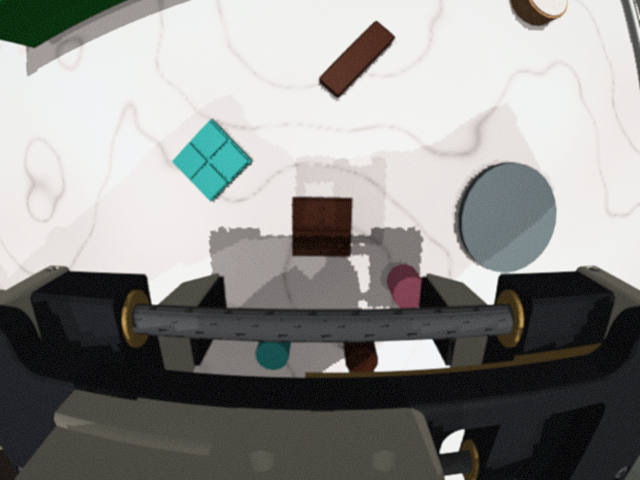

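The wrist view shows the brown tablet at (322,226), bar (357,60), left plate (507,216) and turquoise tablet (212,160). I'll measure these from here.

```bash
cat >> h.py <<'E'
def wmeas(im,d,m,seed,z,thr=35,col=None,erode=0,show=True):
    c=im[seed[1]-3:seed[1]+4,seed[0]-3:seed[0]+4].reshape(-1,3).mean(0) if col is None else np.array(col)
    s=(np.abs(im.astype(float)-c).max(2)<thr).astype(np.uint8)
    s=cv2.morphologyEx(s,cv2.MORPH_CLOSE,np.ones((5,5)));s=cv2.morphologyEx(s,cv2.MORPH_OPEN,np.ones((5,5)))
    _,lab=cv2.connectedComponents(s);k=(lab==lab[seed[1],seed[0]]).astype(np.uint8)
    ct=max(cv2.findContours(k,cv2.RETR_EXTERNAL,cv2.CHAIN_APPROX_NONE)[0],key=cv2.contourArea)[:,0]
    P=wray(ct,z,m)[:,:2].astype(np.float32)
    r=cv2.minAreaRect(P);e=cv2.fitEllipse(P)
    if show:print("col",c.round(),"rect",np.round(r[0],4),np.round(r[1],4),round(r[2],1),"ell",np.round(e[0],4),np.round(e[1],4))
    return r,e,ct,k
E
python3 - <<'E'
from h import *
m=arm.camera_model("wrist");f=np.load("w1.npz");im,d=f["im"],f["d"]
for n,s,z in(("tab",(322,226),.012),("bar",(357,60),.016),("plate",(507,216),.018)):
    print(n);wmeas(im,d,m,s,z)
E
```

```text
tab
col [19. 27. 52.] rect [0.4243 0.2376] [0.0482 0.0478] 78.5 ell [0.4242 0.2375] [0.0551 0.0562]
bar
col [37. 50. 85.] rect [0.4786 0.3665] [0.0697 0.0215] 36.6 ell [0.4783 0.3665] [0.0231 0.0862]
plate
col [125. 121. 109.] rect [0.5871 0.2157] [0.0978 0.1031] 60.0 ell [0.5875 0.215 ] [0.0988 0.1013]
```

{"op": "send_rows", "data": {"motion": "0.2 -0.0005 0.0005 -0.05 0 0 0;0.3 0 0 -0.05 0 0 0;0.3 0 0 -0.03 0 0 0;0.3 0 0 -0.017 0 0 0;0.3 0 0 0 0 0 0", "force": 15}}

```text
clock: 2.02
position: [0.4242, 0.2376, 0.0696]
ee_rot: [-2.431, -1.989, 0.002]
force: [0.8, 1.2, 0.2]
width: 0.698
gripper_force: 0.0
```

{"op": "send_rows", "data": {"motion": "0.6 0 0 0 0 0 0;0.6 0 0 0 0 0 0;0.6 0 0 0 0 0 0;0.6 0 0 0 0 0 0;0.6 0 0 0 0 0 0"}}

```text
clock: 2.65
position: [0.4254, 0.2373, 0.0711]
ee_rot: [-2.433, -1.987, -0.003]
force: [-0.9, 1.4, 7.4]
width: 0.54
gripper_force: 15.0
```

{"op": "send_rows", "data": {"motion": "0.6 0 0 0.02 0 0 0;0.6 0 0 0.04 0 0 0;0.6 0.025 -0.0545 0.04 0 0 3.5;0.6 0.025 -0.0545 0.02 0 0 3.5;0.6 0.025 -0.0545 0.01 0 0 3.5"}}

```text
clock: 3.28
position: [0.4973, 0.0797, 0.1965]
ee_rot: [2.237, 2.204, 0.004]
force: [1.1, 0.3, -0.8]
width: 0.537
gripper_force: 15.0
```

{"op": "send_rows", "data": {"motion": "0.6 0.025 -0.0545 0.01 0 0 3.5;0.6 0.025 -0.0545 0 0 0 3.5;0.6 0.02 -0.0545 0 0 0 3.5;0.6 0 0 0 0 0 0;0.6 0 0 0 0 0 0"}}

```text
clock: 3.9
position: [0.5659, -0.0824, 0.2046]
ee_rot: [-2.032, -2.395, -0.0]
force: [0.1, 0.4, -0.7]
width: 0.532
gripper_force: 15.0
```

Run:
```python
from h import *
st();im,d,m=wlook("w2")
```

```text
t 3.9 p [ 0.5659 -0.0824  0.2046] yaw(close) 9.39 tilt [-0.  0. -1.] w 49.0 gf 15.0 j [-0.19  0.45  0.34  1.83 -0.19  0.89  0.39]
```

View pics/w2.png

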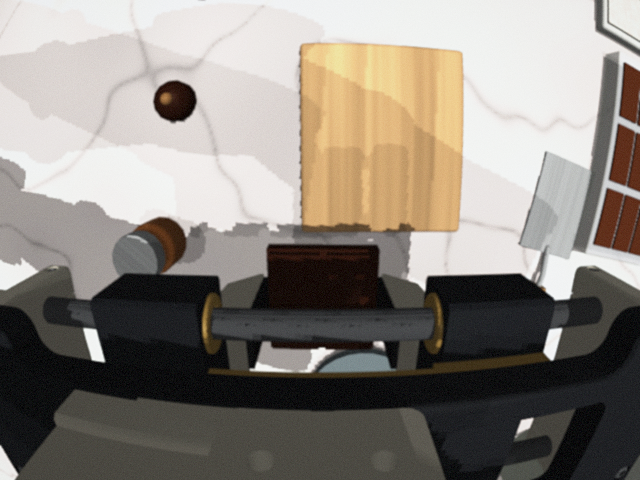

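The view shows the tablet held square between the pads at (322,275), the whole board at (380,137) and the dome at (175,100). I'll measure the board and the held tablet.

Run:
```python
from h import *
m=arm.camera_model("wrist");f=np.load("w2.npz");im,d=f["im"],f["d"]
hsv=cv2.cvtColor(im,cv2.COLOR_BGR2HSV)
s=((hsv[...,1]>75)&(hsv[...,2]>110)).astype(np.uint8);s[:, :280]=0;s[:,490:]=0;s[240:]=0
s=cv2.morphologyEx(s,cv2.MORPH_CLOSE,np.ones((9,9)))
ct=max(cv2.findContours(s,0,1)[0],key=cv2.contourArea)[:,0]
print(cv2.boundingRect(ct));P=wray(ct,.012,m)[:,:2].astype(np.float32);print(cv2.minAreaRect(P))
# top edge of held tablet: dark px columns on front (world +y) edge
k=(im.max(2)<90).astype(np.uint8);row=k[262,240:420];x=np.where(row)[0]+240;print("dark",x.min(),x.max())
# tablet corners upper: (267,246),(378,246)
print(wray([[267,246],[378,246],[322,246]],.1336,m),wray([[267,246],[378,246]],.1455,m))
r,e,c,_=wmeas(im,d,m,(172,105),.012)
```

```text
(300, 43, 163, 189)
((0.5997251868247986, -0.000819966197013855), (0.12779423594474792, 0.14738968014717102), 9.737643241882324)
dark 267 378
[[ 0.53663495 -0.06353603  0.1336    ]
 [ 0.58696191 -0.05510224  0.1336    ]
 [ 0.56156741 -0.05933472  0.1336    ]] [[ 0.53790304 -0.05988473  0.1455    ]
 [ 0.58455797 -0.05206631  0.1455    ]]
col [17. 26. 48.] rect [0.4315 0.0048] [0.0311 0.036 ] 75.7 ell [0.4326 0.0048] [0.0311 0.0343]
```

{"op": "send_rows", "data": {"motion": "0.6 0.0013 0.0384 0 0 0 0.2;0.6 0.0013 0.0384 0 0 0 0;0.6 0 0 -0.05 0 0 0;0.6 0 0 -0.04 0 0 0;0.6 0 0 -0.02 0 0 0"}}

```text
clock: 4.58
position: [0.5673, -0.0034, 0.0928]
ee_rot: [-2.021, -2.402, 0.002]
force: [0.5, -0.3, -0.7]
width: 0.538
gripper_force: 15.0
```

```bash
python3 -c "
from h import *
st()"
```

```text
t 4.58 p [ 0.5673 -0.0034  0.0928] yaw(close) 9.84 tilt [-0.003  0.    -1.   ] w 49.5 gf 15.0 j [-0.28  0.59  0.27  1.93 -0.25  0.66  0.32]
```

{"op": "send_rows", "data": {"motion": "0.6 0 0 0 0 0 0;0.6 0 0 -0.005 0 0 0;0.6 0 0 0 0 0 0;0.6 0 0 0 0 0 0"}}

```text
clock: 5.08
position: [0.5692, -0.0057, 0.0904]
ee_rot: [2.026, 2.4, 0.001]
force: [-0.8, -0.0, -0.8]
width: 0.536
gripper_force: 15.0
```

{"op": "send_rows", "data": {"motion": "0.6 -0.0005 0 -0.004 0 0 0;0.6 0 0 -0.0025 0 0 0;0.6 0 0 0 0 0 0;0.6 0 0 0 0 0 0"}}

```text
clock: 5.58
position: [0.5683, -0.0058, 0.0832]
ee_rot: [-2.027, -2.4, 0.0]
force: [-0.1, -0.3, 2.1]
width: 0.538
gripper_force: 15.0
```

{"op": "send_rows", "data": {"motion": "0.6 0 0 -0.0008 0 0 0;0.4 0 0 0 0 0 0;0.3 0 0 0 0 0 0;0.3 0 0 0 0 0 0;0.3 0 0 0.03 0 0 0"}}

```text
clock: 6.2
position: [0.567, -0.0057, 0.1109]
ee_rot: [-2.025, -2.398, 0.005]
force: [-0.0, 0.3, 0.2]
width: 0.699
gripper_force: 0.0
```

{"op": "send_rows", "data": {"motion": "0.3 0 0 0.06 0 0 0;0.3 0 -0.03 0.05 0 0 0;0.3 0 -0.05 0 0 0 0;0.3 0 0 0 0 0 0;0.3 0 0 0 0 0 0"}}

```text
clock: 6.82
position: [0.5681, -0.0854, 0.222]
ee_rot: [-2.027, -2.399, 0.0]
force: [-0.4, -0.1, -0.2]
width: 0.7
gripper_force: 0.0
```

```bash
cat > chk.py <<'E'
from h import *
import sys
st();im,d,m=wlook(sys.argv[1])
hsv=cv2.cvtColor(im,cv2.COLOR_BGR2HSV)
E
python3 - <<'E'
from h import *
st();im,d,m=wlook("w3")
E
```

```text
t 6.83 p [ 0.5681 -0.0854  0.222 ] yaw(close) 9.63 tilt [-0.001  0.001 -1.   ] w 64.4 gf 0.0 j [-0.2   0.43  0.35  1.81 -0.18  0.94  0.4 ]
```

View pics/w3.png

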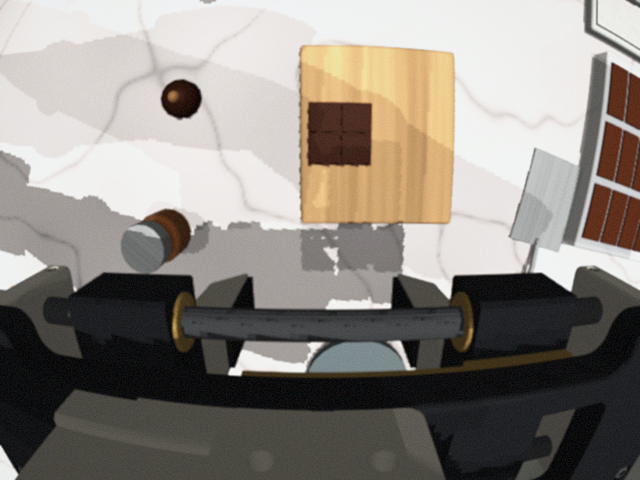

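The tablet lies on the front half of the board at (340,133), with the board spanning (300..453, 45..223). I'll measure its offset.

```bash
cat > chk.py <<'E'
from h import *
def board(im,m,x0,x1,y0,y1,dz=.024,seed=None):
    hsv=cv2.cvtColor(im,cv2.COLOR_BGR2HSV)
    s=((hsv[...,1]>75)&(hsv[...,2]>90)).astype(np.uint8)
    t=np.zeros_like(s);t[y0:y1,x0:x1]=s[y0:y1,x0:x1]
    t=cv2.morphologyEx(t,cv2.MORPH_CLOSE,np.ones((7,7)))
    ct=max(cv2.findContours(t,0,1)[0],key=cv2.contourArea)[:,0]
    r=cv2.minAreaRect(wray(ct,.012,m)[:,:2].astype(np.float32));print("board",np.round(r[0],4),np.round(r[1],4),round(r[2],2));return r
def rel(r,c):
    a=np.radians(r[2] if r[2]<45 else r[2]-90);d=np.array(c)-r[0]
    return np.round([d[0]*np.cos(a)+d[1]*np.sin(a),-d[0]*np.sin(a)+d[1]*np.cos(a)],4)
E
python3 - <<'E'
from chk import *
m=arm.camera_model("wrist");f=np.load("w3.npz");im,d=f["im"],f["d"]
r=board(im,m,285,475,20,235)
t,e,_,_=wmeas(im,d,m,(350,125),.024);print("rel",rel(r,t[0]))
M=arm.camera_model("top");i2,d2=arm.get_image("top");w=cloud(d2,M)
q=(np.hypot(w[...,0]-.57,w[...,1])<.06)&(w[...,2]>.0185)&(i2.max(2)<120)
p=w[q][:,:2].astype(np.float32);t2=cv2.minAreaRect(p);print(t2,rel(((.6014,-.0004),0,9.7),t2[0]))
E
```

```text
board [ 0.5997 -0.0014] [0.1278 0.1476] 9.97
col [35. 45. 77.] rect [ 0.5677 -0.0075] [0.0482 0.0487] 9.6 ell [ 0.5676 -0.0073] [0.056  0.0563]
rel [-0.0326 -0.0004]
((0.5586926937103271, -0.024989910423755646), (0.08172846585512161, 0.07888849079608917), 18.23756980895996) [-0.0462 -0.017 ]
```

{"op": "send_rows", "data": {"motion": "0.4 -0.011 0.0565 0 0 0 -7.9;0.4 -0.011 0.0565 0 0 0 -7.9;0.4 -0.011 0.0565 0 0 0 -7.9;0.4 -0.011 0.0565 0 0 0 -7.9;0.4 -0.011 0.0565 0 0 0 -7.9"}}

```text
clock: 7.55
position: [0.5122, 0.1998, 0.2221]
ee_rot: [-2.72, -1.571, 0.0]
force: [0.6, 0.9, 0.1]
width: 0.599
gripper_force: 0.0
```

{"op": "send_rows", "data": {"motion": "0.4 -0.011 0.0565 0 0 0 -7.9;0.4 -0.011 0.0565 0 0 0 -7.9;0.4 -0.011 0.0565 0 0 0 -7.9;0.4 0 0 0 0 0 0;0.4 0 0 0 0 0 0"}}

```text
clock: 8.18
position: [0.4796, 0.3667, 0.2218]
ee_rot: [2.982, 0.986, -0.002]
force: [0.6, -0.0, 0.2]
width: 0.599
gripper_force: 0.0
```

```bash
cat >> h.py <<'E'
def dark(im,m,z,near,amin=150):
    k=cv2.morphologyEx((im.max(2)<110).astype(np.uint8),cv2.MORPH_OPEN,np.ones((3,3)))
    b=None
    for c in cv2.findContours(k,0,1)[0]:
        if cv2.contourArea(c)<amin: continue
        r=cv2.minAreaRect(wray(c[:,0],z,m)[:,:2].astype(np.float32));q=np.hypot(r[0][0]-near[0],r[0][1]-near[1])
        if b is None or q<b[0]: b=(q,r,c[:,0].mean(0))
    print("dark rect",np.round(b[1][0],4),np.round(b[1][1],4),round(b[1][2],2),"px",b[2].round());return b
E
python3 - <<'E'
from h import *
st();im,d,m=wlook("w4");dark(im,m,.016,(.48,.367))
E
```

```text
t 8.18 p [0.4796 0.3667 0.2218] yaw(close) -53.39 tilt [-0.001 -0.001 -1.   ] w 55.1 gf 0.0 j [-1.12  0.5   0.55  1.75 -0.31  0.98 -1.38]
dark rect [0.4873 0.3501] [0.0792 0.0591] 36.25 px [337. 235.]
```

View pics/w4.png

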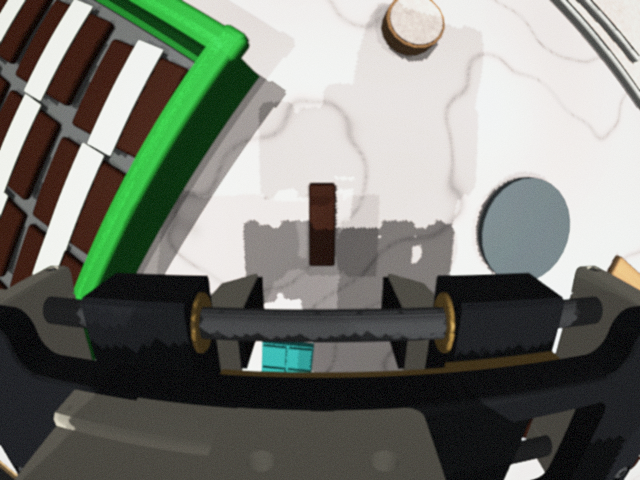

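Bar at (322,225) is aligned with the fingers, and the green crate lies at the left. I'll check clearance for the gripper body and measure the bar.

Run:
```python
from h import *
m=arm.camera_model("wrist");im=cv2.imread("pics/w4.png").astype(int)
k=((im[...,2]-im[...,0]>15)&(im[...,2]<140)).astype(np.uint8);k[:, :290]=0;k[:,360:]=0;k[:160]=0;k[275:]=0
k=cv2.morphologyEx(k,cv2.MORPH_OPEN,np.ones((3,3)))
c=max(cv2.findContours(k,0,1)[0],key=cv2.contourArea)[:,0]
print(cv2.boundingRect(c),cv2.minAreaRect(wray(c,.016,m)[:,:2].astype(np.float32)))
for n in("top","scene"):
    w=cloud(np.load(n+"0.npz")["d"],arm.camera_model(n)).reshape(-1,3)
    q=w[(w[:,2]>.04)&(w[:,2]<.4)]-[.4803,.3675,0];a=np.radians(-53.7)
    u=q[:,0]*np.cos(a)+q[:,1]*np.sin(a);v=-q[:,0]*np.sin(a)+q[:,1]*np.cos(a)
    s=(abs(v)<.05)&(abs(u)<.15);print(n,np.round(np.sort(abs(u[s]))[:5],3),np.round(q[s][np.argsort(abs(u[s]))[:5],2],3))
```

```text
(309, 184, 26, 81) ((0.48107272386550903, 0.36677056550979614), (0.0677579790353775, 0.020495612174272537), 36.875396728515625)
top [0.101 0.101 0.102 0.102 0.103] [0.113 0.115 0.108 0.111 0.115]
scene [0.1   0.101 0.101 0.101 0.102] [0.113 0.114 0.115 0.116 0.116]
```

Run:
```python
from h import *
W=np.vstack([cloud(np.load(n+"0.npz")["d"],arm.camera_model(n)).reshape(-1,3) for n in("top","scene")])
W=W[(W[:,2]>.05)&(W[:,2]<.3)&(np.hypot(W[:,0]-.48,W[:,1]-.367)<.25)]
ax=np.array([np.cos(np.radians(36.7)),np.sin(np.radians(36.7))])
for yaw in(-58,-53.4,-50,-46,36.6):
  for o in(-.015,0,.015):
    q=W[:,:2]-(np.array([.4807,.367])+o*ax);a=np.radians(yaw)
    u=abs(q[:,0]*np.cos(a)+q[:,1]*np.sin(a))-.095;v=abs(-q[:,0]*np.sin(a)+q[:,1]*np.cos(a))-.0375
    d=np.hypot(np.maximum(u,0),np.maximum(v,0));i=np.argsort(d)[3];print(yaw,o,round(d[i],4),W[i].round(3))
```

```text
-58 -0.015 0.0184 [0.449 0.477 0.115]
-58 0 0.0095 [0.462 0.477 0.116]
-58 0.015 0.0013 [0.473 0.477 0.109]
-53.4 -0.015 0.0201 [0.44  0.477 0.114]
-53.4 0 0.0113 [0.455 0.477 0.111]
-53.4 0.015 0.003 [0.467 0.477 0.108]
-50 -0.015 0.022 [0.439 0.477 0.116]
-50 0 0.0129 [0.449 0.477 0.115]
-50 0.015 0.0045 [0.459 0.477 0.115]
-46 -0.015 0.0245 [0.425 0.477 0.115]
-46 0 0.0154 [0.44  0.477 0.114]
-46 0.015 0.0069 [0.455 0.477 0.116]
36.6 -0.015 0.0318 [0.525 0.476 0.109]
36.6 0 0.0231 [0.535 0.477 0.115]
36.6 0.015 0.0126 [0.548 0.475 0.115]
```

{"op": "send_rows", "data": {"motion": "0.4 0.0013 0.0003 -0.03 0 0 0;0.4 0 0 -0.05 0 0 0;0.4 0 0 -0.04 0 0 0;0.4 0 0 -0.02 0 0 0;0.4 0 0 -0.01 0 0 0"}}

```text
clock: 8.85
position: [0.4822, 0.3657, 0.0721]
ee_rot: [2.984, 0.981, -0.0]
force: [0.2, -0.9, 0.1]
width: 0.598
gripper_force: 0.0
```

{"op": "send_rows", "data": {"motion": "0.6 0 0 0 0 0 0;0.85 0 0 0 0 0 0;0.85 0 0 0 0 0 0;0.85 0 0 0 0 0 0;0.85 0 0 0 0 0 0"}}

```text
clock: 9.48
position: [0.4819, 0.3669, 0.0731]
ee_rot: [-2.983, -0.983, -0.001]
force: [-1.4, 0.1, 6.2]
width: 0.237
gripper_force: 15.0
```

{"op": "send_rows", "data": {"motion": "0.85 0 0 0.02 0 0 0;0.85 0 0 0.05 0 0 0;0.85 0 0 0.05 0 0 0;0.85 0.0215 -0.0516 0 0 0 9;0.85 0.0215 -0.0516 0 0 0 9"}}

```text
clock: 10.1
position: [0.5252, 0.263, 0.1944]
ee_rot: [2.788, 1.448, 0.004]
force: [0.7, -0.5, -0.8]
width: 0.234
gripper_force: 15.0
```

{"op": "send_rows", "data": {"motion": "0.85 0.0215 -0.0516 0 0 0 9;0.85 0.0215 -0.0516 0 0 0 9;0.85 0.0215 -0.0516 0 0 0 9;0.85 0.0215 -0.0516 0 0 0 9;0.85 0.0215 -0.0516 0 0 0 9"}}

```text
clock: 10.72
position: [0.6328, 0.0033, 0.1938]
ee_rot: [2.024, 2.401, 0.001]
force: [0.4, 0.9, -0.2]
width: 0.239
gripper_force: 15.0
```

{"op": "send_rows", "data": {"motion": "0.85 0 0 0 0 0 0;0.85 0 0 0 0 0 0;0.85 0 0 0 0 0 0"}}

```text
clock: 11.1
position: [0.6318, 0.0072, 0.1927]
ee_rot: [-2.029, -2.398, -0.001]
force: [-1.7, 0.4, -0.3]
width: 0.239
gripper_force: 15.0
```

Run:
```python
from h import *
st();im,d,m=wlook("w5")
```

```text
t 11.1 p [0.6318 0.0072 0.1927] yaw(close) 9.55 tilt [-0.     0.001 -1.   ] w 22.0 gf 15.0 j [-0.27  0.54  0.26  1.69 -0.17  0.94  0.22]
```

View pics/w5.png

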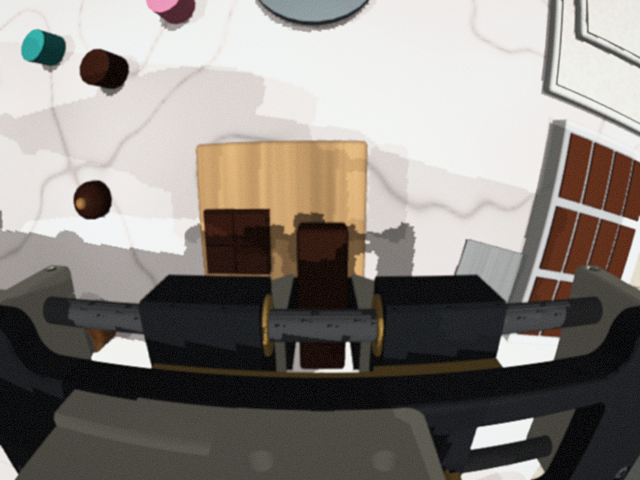

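The bar is held at (322,260) beside the placed tablet at (238,242). Lowering it onto the back half.

{"op": "send_rows", "data": {"motion": "0.85 0.0006 -0.002 -0.03 0 0 0.1;0.85 0 0 -0.04 0 0 0;0.85 0 0 -0.03 0 0 0;0.85 0 0 0 0 0 0;0.85 0 0 0 0 0 0"}}

```text
clock: 11.78
position: [0.6334, 0.004, 0.0936]
ee_rot: [2.027, 2.399, 0.001]
force: [0.5, 0.8, 0.0]
width: 0.238
gripper_force: 15.0
```

{"op": "send_rows", "data": {"motion": "0.85 -0.0008 0.001 -0.005 0 0 0;0.85 0 0 -0.004 0 0 0;0.85 0 0 0 0 0 0;0.85 0 0 0 0 0 0"}}

```text
clock: 12.28
position: [0.6325, 0.0046, 0.0843]
ee_rot: [2.028, 2.398, 0.002]
force: [-0.9, 1.3, 5.7]
width: 0.233
gripper_force: 15.0
```

{"op": "send_rows", "data": {"motion": "0.7 0 0 0 0 0 0;0.66 0 0 0 0 0 0;0.66 0 0 0 0 0 0;0.66 0 0 0.03 0 0 0;0.66 0 0 0.05 0 0 0"}}

```text
clock: 12.9
position: [0.6308, 0.0044, 0.1626]
ee_rot: [-2.027, -2.397, 0.005]
force: [-0.1, 0.1, 0.6]
width: 0.341
gripper_force: 0.0
```

{"op": "send_rows", "data": {"motion": "0.6 -0.02 -0.03 0.05 0 0 0;0.6 -0.02 -0.04 0 0 0 0;0.6 -0.02 -0.02 0 0 0 0;0.6 0 0 0 0 0 0;0.6 0 0 0 0 0 0"}}

```text
clock: 13.52
position: [0.5724, -0.0849, 0.2134]
ee_rot: [-2.028, -2.399, -0.001]
force: [0.6, 0.1, 0.5]
width: 0.401
gripper_force: 0.0
```

Run:
```python
from chk import *
s=st();im,d,m=wlook("w6")
r=board(im,m,285,475,10,240)
I=im.astype(int);k0=((I[...,2]<120)&(I[...,2]-I[...,0]>12)).astype(np.uint8)
k0[:, :290]=0;k0[:,480:]=0;k0[240:]=0
k0=cv2.morphologyEx(k0,cv2.MORPH_OPEN,np.ones((3,3)))
for c in cv2.findContours(k0,0,1)[0]:
    if cv2.contourArea(c)<300: continue
    b=cv2.boundingRect(c);z=.024 if b[2]>.7*b[3] else .028
    q=cv2.minAreaRect(wray(c[:,0],z,m)[:,:2].astype(np.float32));print(b,np.round(q[0],4),np.round(q[1],4),round(q[2],2),"rel",rel(r,q[0]))
```

```text
t 13.53 p [ 0.5724 -0.0849  0.2134] yaw(close) 9.58 tilt [ 0.     0.001 -1.   ] w 36.9 gf 0.0 j [-0.15  0.44  0.28  1.8  -0.15  0.92  0.37]
board [ 0.6    -0.0023] [0.1279 0.1477] 9.69
(301, 101, 66, 66) [ 0.5677 -0.0086] [0.0487 0.0492] 9.11 rel [-0.0329 -0.0008]
(400, 90, 33, 91) [0.6292 0.0023] [0.0253 0.069 ] 10.54 rel [ 0.0296 -0.0004]
```

{"op": "send_rows", "data": {"motion": "0.4 -0.047 0.0303 0 0 0 0;0.4 -0.047 0.0303 0 0 0 0;0.4 -0.0464 0.0303 0 0 0 0;0.4 0 0 0 0 0 0;0.4 0 0 0 0 0 0"}}

```text
clock: 14.2
position: [0.4327, 0.006, 0.2137]
ee_rot: [2.026, 2.4, 0.002]
force: [0.6, -0.1, 0.2]
width: 0.601
gripper_force: 0.0
```

Run:
```python
from chk import *
s=st();im,d,m=wlook("w7")
I=im.astype(int);k0=((I[...,2]<130)&(I[...,2]-I[...,0]>12)).astype(np.uint8)
k0[265:]=0
k0=cv2.morphologyEx(k0,cv2.MORPH_CLOSE,np.ones((9,9)))
for c in cv2.findContours(k0,0,1)[0]:
    if cv2.contourArea(c)<300: continue
    b=cv2.boundingRect(c)
    for z in(.0,.012,.024): 
        q=cv2.fitEllipse(wray(c[:,0],z,m)[:,:2].astype(np.float32));print(b,z,np.round(q[0],4),np.round(q[1],4))
```

```text
t 14.2 p [0.4327 0.006  0.2137] yaw(close) 9.65 tilt [ 0.002  0.    -1.   ] w 55.3 gf 0.0 j [-0.36  0.22  0.26  2.14 -0.08  0.8   0.12]
(522, 231, 32, 34) 0.0 [0.6423 0.0192] [0.0367 0.0384]
(522, 231, 32, 34) 0.012 [0.6336 0.0213] [0.0353 0.0369]
(522, 231, 32, 34) 0.024 [0.6249 0.0235] [0.0339 0.0354]
(300, 208, 38, 41) 0.0 [0.4301 0.0026] [0.0317 0.0338]
(300, 208, 38, 41) 0.012 [0.4297 0.0054] [0.0304 0.0325]
(300, 208, 38, 41) 0.024 [0.4293 0.0082] [0.0292 0.0312]
(434, 183, 69, 82) 0.0 [0.5637 0.0342] [0.0726 0.0981]
(434, 183, 69, 82) 0.012 [0.5581 0.0358] [0.0697 0.0943]
(434, 183, 69, 82) 0.024 [0.5524 0.0373] [0.0669 0.0904]
(0, 89, 27, 168) 0.0 [0.0886 0.003 ] [0.0499 0.191 ]
(0, 89, 27, 168) 0.012 [0.1016 0.0058] [0.048  0.1835]
(0, 89, 27, 168) 0.024 [0.1146 0.0086] [0.046 0.176]
(332, 73, 40, 39) 0.0 [0.4372 0.1194] [0.031  0.0331]
(332, 73, 40, 39) 0.012 [0.4365 0.1176] [0.0298 0.0318]
(332, 73, 40, 39) 0.024 [0.4359 0.1158] [0.0286 0.0305]
(402, 29, 34, 33) 0.0 [0.4842 0.1703] [0.0238 0.0277]
(402, 29, 34, 33) 0.012 [0.4817 0.1665] [0.0229 0.0266]
(402, 29, 34, 33) 0.024 [0.4792 0.1627] [0.0219 0.0255]
```

View pics/w7.png

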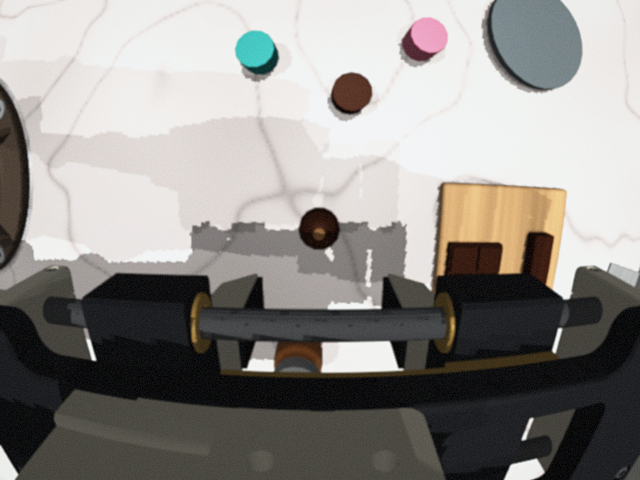

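The dome is at (320,228), directly between the fingers; the board with tablet and bar is at the right. Descending to grasp it.

{"op": "send_rows", "data": {"motion": "0.4 -0.0016 0 -0.04 0 0 0;0.4 0 0 -0.05 0 0 0;0.4 0 0 -0.035 0 0 0;0.4 0 0 -0.018 0 0 0;0.4 0 0 0 0 0 0"}}

```text
clock: 14.88
position: [0.4303, 0.0045, 0.0691]
ee_rot: [-2.03, -2.397, 0.003]
force: [0.8, 0.2, 0.1]
width: 0.598
gripper_force: 0.0
```

{"op": "send_rows", "data": {"motion": "0.6 0 0 0 0 0 0;0.72 0 0 0 0 0 0;0.72 0 0 0 0 0 0;0.72 0 0 0 0 0 0;0.72 0 0 0 0 0 0", "force": 12}}

```text
clock: 15.5
position: [0.4306, 0.0053, 0.0711]
ee_rot: [2.028, 2.398, 0.002]
force: [-0.8, -0.4, 7.0]
width: 0.358
gripper_force: 12.0
```

{"op": "send_rows", "data": {"motion": "0.72 0 0 0.02 0 0 0;0.72 0 0 0.05 0 0 0;0.72 0.045 -0.0043 0.03 0 0 0;0.72 0.046 -0.0043 0 0 0 0;0.72 0.046 -0.0043 0 0 0 0"}}

```text
clock: 16.12
position: [0.5685, -0.0075, 0.1714]
ee_rot: [2.028, 2.399, 0.002]
force: [0.6, 0.6, -0.8]
width: 0.355
gripper_force: 12.0
```

{"op": "send_rows", "data": {"motion": "0.72 0 0 0 0 0 0;0.72 0 0 -0.03 0 0 0;0.72 0 0 -0.03 0 0 0;0.72 0 0 0 0 0 0;0.72 0 0 0 0 0 0"}}

```text
clock: 16.75
position: [0.567, -0.0076, 0.1113]
ee_rot: [2.029, 2.398, 0.001]
force: [0.0, -0.1, 0.5]
width: 0.36
gripper_force: 12.0
```

{"op": "send_rows", "data": {"motion": "0.72 0.0008 0 -0.01 0 0 0;0.72 0 0 -0.005 0 0 0;0.72 0 0 0 0 0 0;0.72 0 0 0 0 0 0"}}

```text
clock: 17.25
position: [0.5678, -0.0077, 0.0955]
ee_rot: [-2.029, -2.399, 0.0]
force: [0.6, -0.3, 0.1]
width: 0.358
gripper_force: 12.0
```

{"op": "send_rows", "data": {"motion": "0.72 0 0 -0.001 0 0 0;0.72 0 0 0 0 0 0;0.6 0 0 0 0 0 0;0.55 0 0 0 0 0 0;0.55 0 0 0.03 0 0 0"}}

```text
clock: 17.88
position: [0.5663, -0.0076, 0.1229]
ee_rot: [-2.027, -2.396, 0.005]
force: [1.0, -0.2, 0.6]
width: 0.451
gripper_force: 0.0
```

{"op": "send_rows", "data": {"motion": "0.55 0 0 0.05 0 0 0;0.55 0 -0.03 0.04 0 0 0;0.55 0 -0.05 0 0 0 0;0.55 0 0 0 0 0 0;0.55 0 0 0 0 0 0"}}

```text
clock: 18.5
position: [0.5676, -0.0873, 0.2141]
ee_rot: [-2.029, -2.398, -0.0]
force: [-0.5, 0.3, -0.9]
width: 0.453
gripper_force: 0.0
```

Run:
```python
from chk import *
s=st();im,d,m=wlook("w8")
r=board(im,m,285,475,10,240)
cv2.imwrite("pics/w8c.png",cv2.resize(im[20:240,270:490],None,fx=2.6,fy=2.6,interpolation=cv2.INTER_CUBIC))
```

```text
t 18.5 p [ 0.5676 -0.0873  0.2141] yaw(close) 9.53 tilt [-0.001  0.001 -1.   ] w 41.6 gf 0.0 j [-0.15  0.44  0.29  1.81 -0.16  0.92  0.38]
board [ 0.5999 -0.0023] [0.1278 0.1477] 9.78
```

View pics/w8c.png

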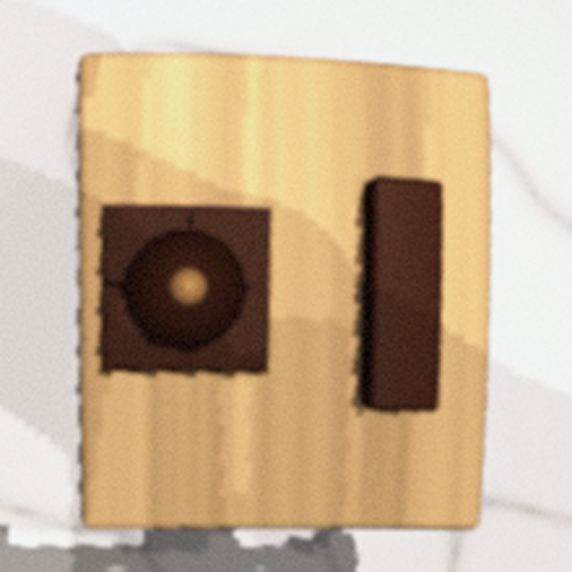

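The dome sits centred on the tablet (crop 186,290 against the tablet's centre 185,289), and the bar is parallel behind it at (402,293). Next is the barrel.

{"op": "send_rows", "data": {"motion": "0.4 -0.0328 0.0508 0 0 0 0;0.4 -0.0328 0.0508 0 0 0 0;0.4 -0.0328 0.0508 0 0 0 0;0.4 -0.0328 0.0508 0 0 0 0;0.4 0 0 0 0 0 0"}}

```text
clock: 19.18
position: [0.4336, 0.1208, 0.2141]
ee_rot: [-2.015, -2.407, 0.0]
force: [0.4, -0.8, -0.2]
width: 0.599
gripper_force: 0.0
```

{"op": "send_rows", "data": {"motion": "0.4 0 0 0 0 0 0;0.4 0 0 0 0 0 0"}}

```text
clock: 19.42
position: [0.4372, 0.1147, 0.2143]
ee_rot: [2.03, 2.397, -0.0]
force: [-0.0, 0.1, 0.0]
width: 0.599
gripper_force: 0.0
```

Run:
```python
from chk import *
s=st();im,d,m=wlook("w9")
I=im.astype(int);k0=((I[...,2]<130)&(I[...,2]-I[...,0]>12)).astype(np.uint8)
k0[265:]=0;k0[:, :250]=0;k0[:,400:]=0;k0[:150]=0
k0=cv2.morphologyEx(k0,cv2.MORPH_CLOSE,np.ones((5,5)))
for c in cv2.findContours(k0,0,1)[0]:
    if cv2.contourArea(c)<300: continue
    b=cv2.boundingRect(c)
    # bottom edge far side (image top) on z=0/top; print extreme rays
    p=c[:,0];top=p[p[:,1].argmin()];bot=p[p[:,1].argmax()];print(b,top,bot)
    for z in(0,.034): print(z,wray([top,bot],z,m).round(4).tolist(),np.round(cv2.fitEllipse(wray(p,z,m)[:,:2].astype(np.float32))[0],4))
V=np.array(m["view"]);print("cam",(-V[:3,:3].T@V[:3,3]).round(3))
g=cv2.inRange(im,(95,95,85),(160,160,150));g[300:]=0
for c in cv2.findContours(cv2.morphologyEx(g,cv2.MORPH_OPEN,np.ones((5,5))),0,1)[0]:
    if cv2.contourArea(c)>2500: 
        q=cv2.fitEllipse(wray(c[:,0],.018,m)[:,:2].astype(np.float32));print(cv2.boundingRect(c),np.round(q[0],4),np.round(q[1],4))
```

```text
t 19.43 p [0.4372 0.1147 0.2143] yaw(close) 9.47 tilt [ 0. -0. -1.] w 55.1 gf 0.0 j [-0.57  0.25  0.24  2.09 -0.08  0.81 -0.12]
(302, 208, 38, 44) [325 208] [317 251]
0 [[0.4366, 0.1293, 0.0], [0.4361, 0.0912, 0.0]] [0.4365 0.1099]
0.034 [[0.4354, 0.1352, 0.034], [0.4349, 0.1013, 0.034]] [0.4352 0.118 ]
cam [0.425 0.183 0.306]
(192, 222, 214, 78) [0.4256 0.0857] [0.0682 0.1961]
(468, 92, 96, 114) [0.589  0.2125] [0.0969 0.0975]
```

{"op": "send_rows", "data": {"motion": "0.4 -0.0008 0.001 -0.04 0 0 0;0.4 0 0 -0.05 0 0 0;0.4 0 0 -0.035 0 0 0;0.4 0 0 -0.017 0 0 0;0.4 0 0 0 0 0 0"}}

```text
clock: 20.1
position: [0.4355, 0.1153, 0.0713]
ee_rot: [-2.031, -2.396, 0.004]
force: [-0.1, 0.2, 0.2]
width: 0.598
gripper_force: 0.0
```

{"op": "send_rows", "data": {"motion": "0.6 0 0 0 0 0 0;0.75 0 0 0 0 0 0;0.75 0 0 0 0 0 0;0.75 0 0 0 0 0 0;0.75 0 0 0 0 0 0", "force": 14}}

```text
clock: 20.72
position: [0.4362, 0.1167, 0.073]
ee_rot: [2.028, 2.398, 0.002]
force: [-1.1, -0.9, 7.3]
width: 0.321
gripper_force: 14.0
```

{"op": "send_rows", "data": {"motion": "0.75 0 0 0.02 0 0 0;0.75 0 0 0.05 0 0 0;0.75 0.05 0.0328 0.03 0 0 0;0.75 0.05 0.0325 0 0 0 0;0.75 0.0538 0.0325 0 0 0 0"}}

```text
clock: 21.35
position: [0.5874, 0.2134, 0.1715]
ee_rot: [2.028, 2.399, 0.002]
force: [1.1, -0.3, -0.4]
width: 0.323
gripper_force: 14.0
```

{"op": "send_rows", "data": {"motion": "0.75 0 0 0 0 0 0;0.75 0 0 -0.03 0 0 0;0.75 0 0 -0.03 0 0 0;0.75 0 0 0 0 0 0;0.75 0 0 0 0 0 0"}}

```text
clock: 21.98
position: [0.5862, 0.2119, 0.1115]
ee_rot: [2.029, 2.398, 0.001]
force: [0.1, -0.1, 0.2]
width: 0.318
gripper_force: 14.0
```

{"op": "send_rows", "data": {"motion": "0.75 0.0038 0.0025 0 0 0 0;0.75 0 0 -0.012 0 0 0;0.75 0 0 -0.007 0 0 0;0.75 0 0 0 0 0 0;0.75 0 0 0 0 0 0"}}

```text
clock: 22.6
position: [0.5896, 0.2144, 0.0911]
ee_rot: [-2.029, -2.398, 0.001]
force: [-0.4, 0.2, -0.6]
width: 0.325
gripper_force: 14.0
```

{"op": "send_rows", "data": {"motion": "0.75 0 0 -0.001 0 0 0;0.75 0 0 0 0 0 0;0.65 0 0 0 0 0 0;0.6 0 0 0 0 0 0;0.55 0 0 0.03 0 0 0"}}

```text
clock: 23.22
position: [0.5884, 0.2141, 0.1188]
ee_rot: [-2.027, -2.397, 0.006]
force: [0.5, -0.2, -0.0]
width: 0.436
gripper_force: 0.0
```

{"op": "send_rows", "data": {"motion": "0.5 0 0 0.05 0 0 0;0.5 0 -0.03 0.05 0 0 0;0.5 0 -0.05 0 0 0 0;0.5 0 0 0 0 0 0;0.5 0 0 0 0 0 0"}}

```text
clock: 23.85
position: [0.5896, 0.1347, 0.2204]
ee_rot: [-2.029, -2.398, -0.0]
force: [-0.0, 0.9, 0.1]
width: 0.496
gripper_force: 0.0
```

```bash
cat >> chk.py <<'E'
def platecheck(name,near,h,D):
    s=st();im,d,m=wlook(name);I=im.astype(int)
    k0=((I[...,2]<130)&(I[...,2]-I[...,0]>12)).astype(np.uint8)
    g=cv2.inRange(im,(85,85,75),(165,165,155));g=cv2.morphologyEx(g,cv2.MORPH_OPEN,np.ones((5,5)))
    for k,z,lo in((g,.018,2500),(cv2.morphologyEx(k0,cv2.MORPH_OPEN,np.ones((3,3))),.018+h,300)):
        for c in cv2.findContours(k,0,1)[0]:
            if cv2.contourArea(c)<lo: continue
            q=cv2.fitEllipse(wray(c[:,0],z,m)[:,:2].astype(np.float32))
            if np.hypot(q[0][0]-near[0],q[0][1]-near[1])<.05: print(z,cv2.boundingRect(c),np.round(q[0],4),np.round(q[1],4))
    return im,m
E
python3 - <<'E'
from chk import *
platecheck("w10",(.59,.2138),.034,.03)
E
```

```text
t 23.85 p [0.5896 0.1347 0.2204] yaw(close) 9.52 tilt [-0.  0. -1.] w 45.7 gf 0.0 j [-0.49  0.47  0.25  1.73 -0.14  0.96 -0.02]
0.018 (278, 87, 123, 108) [0.5868 0.2016] [0.0719 0.097 ]
0.052000000000000005 (321, 110, 42, 42) [0.5892 0.2133] [0.0282 0.0284]
```

View pics/w10.png

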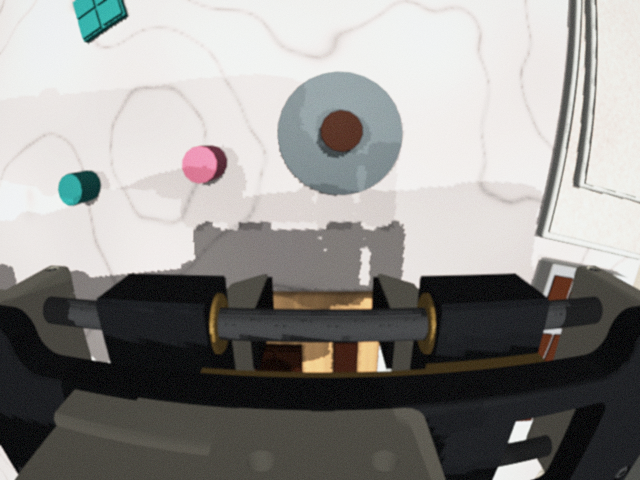

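The barrel stands mid-plate (342,131) with the plate centred at about (340,133). On to the medallion.

{"op": "send_rows", "data": {"motion": "0.35 -0.0137 -0.0539 0 0 0 0;0.35 -0.0137 -0.0539 0 0 0 0;0.35 -0.0137 -0.0539 0 0 0 0;0.35 -0.0137 -0.0539 0 0 0 0;0.35 -0.0137 -0.0539 0 0 0 0"}}

```text
clock: 24.52
position: [0.5213, -0.1352, 0.2202]
ee_rot: [-2.026, -2.401, -0.0]
force: [0.1, -0.7, 0.3]
width: 0.652
gripper_force: 0.0
```

{"op": "send_rows", "data": {"motion": "0.35 -0.0137 -0.0539 0 0 0 0;0.35 -0.0137 -0.0539 0 0 0 0;0.35 -0.0137 -0.0539 0 0 0 0;0.35 -0.0137 -0.0539 0 0 0 0;0.35 0 0 0 0 0 0"}}

```text
clock: 25.15
position: [0.4648, -0.3548, 0.2202]
ee_rot: [2.035, 2.392, -0.004]
force: [-0.1, 0.4, 0.1]
width: 0.646
gripper_force: 0.0
```

{"op": "send_rows", "data": {"motion": "0.35 0 0 0 0 0 0;0.35 0 0 0 0 0 0"}}

```text
clock: 25.4
position: [0.4677, -0.3485, 0.2201]
ee_rot: [-2.024, -2.401, -0.001]
force: [0.4, -0.1, -0.3]
width: 0.653
gripper_force: 0.0
```

Run:
```python
from chk import *
s=st();im,d,m=wlook("w11")
for near,z in(((.4665,-.35),.012),):
    I=im.astype(int);k=((I[...,2]<130)&(I[...,2]-I[...,0]>12)).astype(np.uint8)
    k=cv2.morphologyEx(k,cv2.MORPH_CLOSE,np.ones((5,5)))
    for c in cv2.findContours(k,0,1)[0]:
        if cv2.contourArea(c)<300: continue
        q=cv2.fitEllipse(wray(c[:,0],z,m)[:,:2].astype(np.float32));
        if np.hypot(q[0][0]-near[0],q[0][1]-near[1])<.05: print(cv2.boundingRect(c),np.round(q[0],4),np.round(q[1],4))
g=cv2.morphologyEx(cv2.inRange(im,(85,85,75),(165,165,155)),cv2.MORPH_OPEN,np.ones((5,5)))
for c in cv2.findContours(g,0,1)[0]:
    if cv2.contourArea(c)>2000:
        q=cv2.fitEllipse(wray(c[:,0],.018,m)[:,:2].astype(np.float32));print("g",cv2.boundingRect(c),np.round(q[0],4),np.round(q[1],4))
```

```text
t 25.4 p [ 0.4677 -0.3485  0.2201] yaw(close) 9.74 tilt [-0.     0.001 -1.   ] w 60.0 gf 0.0 j [ 0.3   0.45  0.35  1.79 -0.18  0.94  0.9 ]
(294, 201, 55, 57) [ 0.4651 -0.3502] [0.0416 0.0441]
g (298, 222, 106, 53) [ 0.5028 -0.3609] [0.0439 0.096 ]
g (175, 157, 86, 75) [ 0.3692 -0.3425] [0.0463 0.0834]
g (476, 78, 92, 111) [ 0.6254 -0.2336] [0.0968 0.0976]
```

{"op": "send_rows", "data": {"motion": "0.35 -0.0017 -0.0014 -0.045 0 0 0;0.35 0 0 -0.05 0 0 0;0.35 0 0 -0.035 0 0 0;0.35 0 0 -0.02 0 0 0;0.35 0 0 0 0 0 0"}}

```text
clock: 26.08
position: [0.4646, -0.3504, 0.0691]
ee_rot: [-2.025, -2.398, 0.0]
force: [-0.4, 0.2, 1.0]
width: 0.651
gripper_force: 0.0
```

{"op": "send_rows", "data": {"motion": "0.5 0 0 0 0 0 0;0.65 0 0 0 0 0 0;0.65 0 0 0 0 0 0;0.65 0 0 0 0 0 0;0.65 0 0 0 0 0 0"}}

```text
clock: 26.7
position: [0.4656, -0.3522, 0.0715]
ee_rot: [2.027, 2.397, 0.001]
force: [0.9, 1.3, 7.2]
width: 0.468
gripper_force: 14.0
```

{"op": "send_rows", "data": {"motion": "0.65 0 0 0.02 0 0 0;0.65 0 0 0.05 0 0 0;0.65 0.04 0.029 0.03 0 0 0;0.65 0.04 0.029 0 0 0 0;0.65 0.04 0.029 0 0 0 0"}}

```text
clock: 27.32
position: [0.5861, -0.2641, 0.1715]
ee_rot: [2.028, 2.397, 0.001]
force: [-0.4, -0.6, -0.2]
width: 0.468
gripper_force: 14.0
```

{"op": "send_rows", "data": {"motion": "0.65 0.041 0.029 0 0 0 0;0.65 0 0 -0.03 0 0 0;0.65 0 0 -0.03 0 0 0;0.65 0 0 0 0 0 0;0.65 0 0 0 0 0 0"}}

```text
clock: 27.95
position: [0.6262, -0.2365, 0.1116]
ee_rot: [2.029, 2.397, 0.001]
force: [1.2, -0.1, 1.3]
width: 0.473
gripper_force: 14.0
```

Place height ≈ 0.0708 + 0.018 = 0.089.

{"op": "send_rows", "data": {"motion": "0.65 0.0004 0.0025 -0.01 0 0 0;0.65 0 0 -0.008 0 0 0;0.65 0 0 -0.003 0 0 0;0.65 0 0 0 0 0 0;0.65 0 0 0 0 0 0"}}

```text
clock: 28.58
position: [0.6262, -0.2336, 0.0894]
ee_rot: [2.029, 2.398, 0.0]
force: [0.2, 0.1, -0.1]
width: 0.471
gripper_force: 14.0
```

{"op": "send_rows", "data": {"motion": "0.65 0 0 -0.001 0 0 0;0.65 0 0 0 0 0 0;0.5 0 0 0 0 0 0;0.4 0 0 0 0 0 0;0.4 0 0 0.03 0 0 0"}}

```text
clock: 29.2
position: [0.6248, -0.2328, 0.1164]
ee_rot: [-2.026, -2.395, 0.003]
force: [-0.2, -1.3, -0.4]
width: 0.592
gripper_force: 0.0
```

{"op": "send_rows", "data": {"motion": "0.4 0 0 0.05 0 0 0;0.4 0 -0.03 0.05 0 0 0;0.4 0 -0.05 0 0 0 0;0.4 0 0 0 0 0 0;0.4 0 0 0 0 0 0"}}

```text
clock: 29.82
position: [0.6259, -0.3133, 0.2178]
ee_rot: [-2.029, -2.397, -0.0]
force: [-0.2, 0.7, -0.2]
width: 0.604
gripper_force: 0.0
```

Run:
```python
from chk import *
im,m=platecheck("w12",(.6266,-.233),.012,.044)
t,d=arm.get_image("top");cv2.imwrite("pics/t12.png",cv2.vconcat([cv2.resize(t[140:340,110:510],(800,400)),np.hstack([im[40:240,200:600],im[40:240,200:600]])]))
M=arm.camera_model("top");w=cloud(d,M)
for n,c,r,z in(("plL",(.591,.2142),.06,.012),("plR",(.6277,-.2316),.06,.012),("barrel",(.59,.2138),.06,.045),("med",(.6266,-.233),.06,.0255),("bar",(.633,.005),.05,.0225),("dome",(.568,-.007),.04,.04),("jar",(.4326,-.1125),.04,.05),("ram",(.45,-.245),.04,.03)):
    s=(np.hypot(w[...,0]-c[0],w[...,1]-c[1])<r)&(w[...,2]>z)&(w[...,2]<.07)
    if s.sum()>10: q=cv2.minAreaRect(w[s][:,:2].astype(np.float32));print(n,s.sum(),np.round(q[0],4),np.round(q[1],4),round(q[2],1))
W=arm.camera_model("wrist");f=np.load("w12.npz")["im"]
g=cv2.morphologyEx(cv2.inRange(cv2.imread("pics/w10.png"),(85,85,75),(165,165,155)),cv2.MORPH_OPEN,np.ones((5,5)))
```

```text
t 29.82 p [ 0.6259 -0.3133  0.2178] yaw(close) 9.52 tilt [-0.001  0.001 -1.   ] w 55.5 gf 0.0 j [ 0.18  0.63  0.35  1.47 -0.23  1.08  0.74]
0.018 (278, 70, 125, 124) [ 0.6267 -0.2335] [0.097  0.0979]
0.03 (312, 100, 57, 56) [ 0.6253 -0.2318] [0.0417 0.0421]
plL 1584 [0.5909 0.2144] [0.0985 0.0989] 17.6
plR 1501 [ 0.6273 -0.2311] [0.0968 0.1003] 43.1
barrel 158 [0.5903 0.2144] [0.0283 0.0285] 0.4
med 297 [ 0.6261 -0.2295] [0.0424 0.0422] 56.7
bar 352 [0.6153 0.0017] [0.0592 0.0698] 10.9
dome 155 [ 0.5673 -0.0065] [0.0303 0.029 ] 88.6
jar 296 [ 0.4318 -0.113 ] [0.0385 0.0384] 72.8
```

View pics/t12.png

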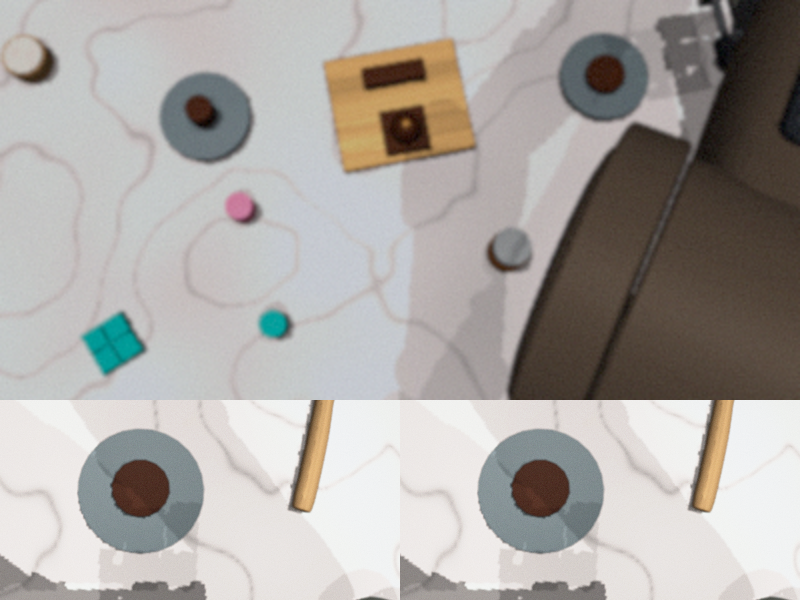

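Everything shows in place: barrel and medallion mid-plate (medallion within about 2 mm), dome on the tablet, bar behind it, and the jar unmoved. The arm is clear, so I'm handing in.

```bash
python3 -c "
from cell import arm
print(arm.sign_off())"
```

```text
the job is handed in; nothing more can be done
None
```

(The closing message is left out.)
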